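# Stopper the stain bottles and pack them in the transport case

## Robot

A 7-joint arm with a two-finger parallel gripper is mounted at the origin on the work surface. World frame = base frame: x ahead of the robot, y to its left, z up, the work surface at z = 0. Lengths are in m, angles in rad, forces in N, time in s.
With the tool pointing down it reaches from about 0.375 to 0.925 m from the base axis. Payload 3.1 kg.
Tool frame: the origin (TCP) lies midway between the tips of the shut fingers; the grasp point (between the pads) lies arm.pinch_z behind it (arm.pinch_z is the distance from the TCP to the grasp point, in m); z points along the fingers, y is the line along which they close (so a half turn about z gives the same grasp; the last joint's range is limited). The gripper opens to 85 mm and grips with 20 to 120 N. Pads are 22 mm wide; open, the fingers measure 114 mm over their backs; the gripper's body (76 mm by 85 mm) begins 54 mm behind the grasp point. The pads swing forward as they close: fully open they stand 13 mm farther back than shut.
Start: joints at [1.134, 0.383, 0.044, 1.598, -0.018, 1.161, -0.05], TCP at [0.216, -0.613, 0.231] pointing down, gripper open.
Joint ranges: [-2.61, 2.61], [-0.41, 2.15], [-1.48, 1.57], [0, 2.5], [-1.57, 4.71], [0.05, 1.97], [-2.85, 2.85]. Speed limits (rad/s): [2.79, 2.79, 3.14, 3.14, 3.14, 3.14, 3.14].

## Interface

Orientations are given as a rotation vector (axis times angle).
In Python, from workcell import arm, set_gripper, monitor, viewer, order gives the robot as it stands. The module is installed in compiled form; this text tells all that it offers. Calls block until the motion is done:
- arm.movep(position, orientation): joint-space move of the TCP to a pose.
- arm.movel(position, vel=0.15, attitude=None): straight line of the TCP; attitude=None keeps the orientation; vel is the mean speed in m/s.
- arm.movej(angles): joint-space move.
- set_gripper(opening): finger opening in m; the grip force is fixed at half the most; returns when the fingers have stopped.
- arm.dwell(seconds).
- arm.inverse_kinematics(position, orientation): joint angles nearest the present ones, or None.
- monitor.read_state(): the state.
- viewer.read_camera(name): name is "side" or "top" or "wrist"; returns a dict with "frame" (400x640x3 uint8, blue, green, red), "z_map" (400x640 float32, m along the optical axis (not along the pixel's ray), 0 where there is no reading), "fx", "fy", "cx", "cy" (pixels), "origin" and "orientation" of the camera in the world; the wrist camera has in their place "tool_from_camera" (4x4, takes a point from camera to tool coordinates, whose origin is the TCP and whose axes are the flange's). Camera axes: x right, y down, z forward; pixel columns grow to the right and rows downward; lengths in m; the calibration is good to about 2 mm. A picture is of the moment at which its call begins: read the wrist's pose just before it.
A pose or a line that the arm cannot do raises arm.IKError and nothing moves.
- order.sign_off(): hands the job in; it is judged then, once.
The state is a dict: "t": time; "q": joint angles; "joint_velocities": joint speeds; "effort": joint torques, N m; "tool_pos": TCP position; "tcp_rot": TCP orientation; "contact_force": force on the tool from outside, world axes, zero at the start; "moment": the same for the moment, N m; "opening": finger opening in m; "finger_force": force on a finger pad.
Only numpy, scipy, OpenCV 4.12 (cv2) and the standard library are available. Lean on these libraries where they do the work, as an engineer would, in place of code of your own. Each camera call takes 0.05 s, during which the arm holds its last target. There are 200 camera calls.

## Task

Get the amber stain bottles ready to travel: push every bottle's black stopper fully home, and stand all the bottles upright on the floor of the open aluminium case. When all are in and tight, swing the case's lid over and press it down until it is fully shut; leave the other things on the bench where they are.

Things in the scene. Friction and masses are not known exactly. Their poses are not given: they have to be found in the camera images.
- case: aluminium transport case, fixed to the bench: base tray 120 x 176 mm outside and 54 mm high, walls and floor 4 mm thick, so 112 x 168 mm inside and 50 mm deep. Origin under the centre of the base at bench level; its x axis points across the short side towards the hinges, y along the long side, z up. Bottles stand in it in two rows of three (56 mm to each); they rise above its walls into the deep lid
- lid (a joint): hinge angle of the case's deep lid (120 x 176 mm, 52 mm deep, walls 3 mm), rad: 0 = shut flat on the base, about 2 = open, leaning back beyond the hinge side; stops at 2.15. Stiff friction hinges: it stays at any angle it is left at and needs 1.5 to 5 N at its free edge to move either way, also over the last bit; the catches are spring clips that need no handling. Shut, the lid's top is 106 mm above the bench
- lid_hinge (a point): middle of the hinge line, on the top outer edge of the case base's hinge side (60 mm along the case's x, 54 mm above the bench); y axis along the hinge. The shut lid reaches 120 mm from here towards the case's -x and 52 mm up
- lid_press (a point): point on the lid's outer top face, in the middle of its long side, 100 mm from the hinge side and 20 mm from the free edge; z axis out of the face
- bottle1_mid (a point): round amber glass bottle: body 48 mm across and 50 mm high, sloping shoulder up to 60 mm, neck 26 mm across from 60 to 84 mm, stopper head above it; 93 mm in all with the stopper home. Origin on the axis, 46.5 mm above its underside; z axis up. 0.13 to 0.2 kg. Lifted by the neck
- stopper1 (a joint): how far the push-in stopper of bottle 1 stands proud of fully home, m: 0 = home, 3 to 6 mm at the start. A tight friction fit: about 7 N straight down pushes it in, and it stays where it is left. Its black head is 22 mm across and 9 mm high; the centre of its top lies on the bottle's axis at the bottle's full height plus this value
- bottle2_mid (a point): round amber glass bottle: body 48 mm across and 50 mm high, sloping shoulder up to 60 mm, neck 26 mm across from 60 to 84 mm, stopper head above it; 93 mm in all with the stopper home. Origin on the axis, 46.5 mm above its underside; z axis up. 0.13 to 0.2 kg. Lifted by the neck
- stopper2 (a joint): how far the push-in stopper of bottle 2 stands proud of fully home, m: 0 = home, 3 to 6 mm at the start. A tight friction fit: about 7 N straight down pushes it in, and it stays where it is left. Its black head is 22 mm across and 9 mm high; the centre of its top lies on the bottle's axis at the bottle's full height plus this value
- bottle3_mid (a point): round amber glass bottle: body 48 mm across and 50 mm high, sloping shoulder up to 60 mm, neck 26 mm across from 60 to 84 mm, stopper head above it; 93 mm in all with the stopper home. Origin on the axis, 46.5 mm above its underside; z axis up. 0.13 to 0.2 kg. Lifted by the neck
- stopper3 (a joint): how far the push-in stopper of bottle 3 stands proud of fully home, m: 0 = home, 3 to 6 mm at the start. A tight friction fit: about 7 N straight down pushes it in, and it stays where it is left. Its black head is 22 mm across and 9 mm high; the centre of its top lies on the bottle's axis at the bottle's full height plus this value
- bottle4_mid (a point): square amber glass bottle: body 46 x 46 mm (x and y axes square to its sides), 42 mm high, sloping shoulder up to 54 mm, round neck 26 mm across from 54 to 78 mm, stopper head above it; 87 mm in all with the stopper home. Origin on the axis, 43.5 mm above its underside; z axis up. 0.13 to 0.2 kg. Lifted by the neck
- stopper4 (a joint): how far the push-in stopper of bottle 4 stands proud of fully home, m: 0 = home, 3 to 6 mm at the start. A tight friction fit: about 7 N straight down pushes it in, and it stays where it is left. Its black head is 22 mm across and 9 mm high; the centre of its top lies on the bottle's axis at the bottle's full height plus this value
- bottle5_mid (a point): square amber glass bottle: body 46 x 46 mm (x and y axes square to its sides), 42 mm high, sloping shoulder up to 54 mm, round neck 26 mm across from 54 to 78 mm, stopper head above it; 87 mm in all with the stopper home. Origin on the axis, 43.5 mm above its underside; z axis up. 0.13 to 0.2 kg. Lifted by the neck
- stopper5 (a joint): how far the push-in stopper of bottle 5 stands proud of fully home, m: 0 = home, 3 to 6 mm at the start. A tight friction fit: about 7 N straight down pushes it in, and it stays where it is left. Its black head is 22 mm across and 9 mm high; the centre of its top lies on the bottle's axis at the bottle's full height plus this value
- bottle6_mid (a point): square amber glass bottle: body 46 x 46 mm (x and y axes square to its sides), 42 mm high, sloping shoulder up to 54 mm, round neck 26 mm across from 54 to 78 mm, stopper head above it; 87 mm in all with the stopper home. Origin on the axis, 43.5 mm above its underside; z axis up. 0.13 to 0.2 kg. Lifted by the neck
- stopper6 (a joint): how far the push-in stopper of bottle 6 stands proud of fully home, m: 0 = home, 3 to 6 mm at the start. A tight friction fit: about 7 N straight down pushes it in, and it stays where it is left. Its black head is 22 mm across and 9 mm high; the centre of its top lies on the bottle's axis at the bottle's full height plus this value
- petri: small covered glass dish, 63 mm across, 17 mm high, among the bottles; origin under its centre. Not part of the job
- timer: round white bench timer, 58 mm across, 32 mm high, among the bottles; origin under its centre. Not part of the job
- slidebox: wooden slide box, 85 x 98 x 34 mm, behind; origin under its centre. Not part of the job
- beaker: empty glass beaker, 68 mm across, 85 mm high, behind; origin under its centre. Not part of the job
- tweezers: steel tweezers, 110 mm long, lying behind; origin under their middle. Not part of the job
- washbottle: white wash bottle with a blue cap and bent spout, 60 mm across, 160 mm high, behind; origin under its centre. Not part of the job
There are look-alikes about, which are no part of the job. Leave any purple or red look-alike of the part that bears bottle6_mid alone.

How it is judged:
On the way, in this order (a step that is already met when the one before it is completed fails the run):
1. every bottle stands upright in the case with its stopper fully home, while the lid is still open (x of bottle1_mid in the frame of case between -0.037 and 0.037 m and y of bottle1_mid in the frame of case between -0.065 and 0.065 m and z of bottle1_mid in the frame of case between 0.0455 and 0.0545 m and angle between each of bottle1_mid, bottle2_mid, bottle3_mid, bottle4_mid, bottle5_mid, bottle6_mid's own z axis and vertical below 0.12 rad and value of joint each of stopper1, stopper2, stopper3, stopper4, stopper5, stopper6 below 0.0015 m and x of bottle2_mid in the frame of case between -0.037 and 0.037 m and y of bottle2_mid in the frame of case between -0.065 and 0.065 m and z of bottle2_mid in the frame of case between 0.0455 and 0.0545 m and x of bottle3_mid in the frame of case between -0.037 and 0.037 m and y of bottle3_mid in the frame of case between -0.065 and 0.065 m and z of bottle3_mid in the frame of case between 0.0455 and 0.0545 m and x of bottle4_mid in the frame of case between -0.037 and 0.037 m and y of bottle4_mid in the frame of case between -0.065 and 0.065 m and z of bottle4_mid in the frame of case between 0.0425 and 0.0515 m and x of bottle5_mid in the frame of case between -0.037 and 0.037 m and y of bottle5_mid in the frame of case between -0.065 and 0.065 m and z of bottle5_mid in the frame of case between 0.0425 and 0.0515 m and x of bottle6_mid in the frame of case between -0.037 and 0.037 m and y of bottle6_mid in the frame of case between -0.065 and 0.065 m and z of bottle6_mid in the frame of case between 0.0425 and 0.0515 m and value of joint lid above 0.6 rad), for 0.2 s.
2. the lid is pressed fully shut (value of joint lid below 0.025 rad), for 0.2 s.
At the end, for the whole second after the job is handed in: every bottle present stands upright (within 7 degrees) on the floor of the case with its stopper home (within 1.5 mm), and the lid is shut (within 0.025 rad, 3 mm at its free edge) (x of bottle1_mid in the frame of case between -0.037 and 0.037 m and y of bottle1_mid in the frame of case between -0.065 and 0.065 m and z of bottle1_mid in the frame of case between 0.0455 and 0.0545 m and angle between each of bottle1_mid, bottle2_mid, bottle3_mid, bottle4_mid, bottle5_mid, bottle6_mid's own z axis and vertical below 0.12 rad and value of joint each of stopper1, stopper2, stopper3, stopper4, stopper5, stopper6 below 0.0015 m and x of bottle2_mid in the frame of case between -0.037 and 0.037 m and y of bottle2_mid in the frame of case between -0.065 and 0.065 m and z of bottle2_mid in the frame of case between 0.0455 and 0.0545 m and x of bottle3_mid in the frame of case between -0.037 and 0.037 m and y of bottle3_mid in the frame of case between -0.065 and 0.065 m and z of bottle3_mid in the frame of case between 0.0455 and 0.0545 m and x of bottle4_mid in the frame of case between -0.037 and 0.037 m and y of bottle4_mid in the frame of case between -0.065 and 0.065 m and z of bottle4_mid in the frame of case between 0.0425 and 0.0515 m and x of bottle5_mid in the frame of case between -0.037 and 0.037 m and y of bottle5_mid in the frame of case between -0.065 and 0.065 m and z of bottle5_mid in the frame of case between 0.0425 and 0.0515 m and x of bottle6_mid in the frame of case between -0.037 and 0.037 m and y of bottle6_mid in the frame of case between -0.065 and 0.065 m and z of bottle6_mid in the frame of case between 0.0425 and 0.0515 m and value of joint lid below 0.025 rad and velocity of joint lid below 0.05 rad/s); the robot touches nothing.
It fails at once if one of the other things on the bench is pushed more than 40 mm or knocked over (distance of any of petri, timer, slidebox, beaker, tweezers, washbottle from where it was at the start of the episode above 0.04 m or angle between any of petri, timer, slidebox, beaker, tweezers, washbottle's own z axis and vertical above 0.6 rad).
Of bottle1, bottle2, bottle3, bottle4, bottle5, bottle6 only 4 to 6 are there at a start; the rules pass over those that are not, and their reading is None.
At some moment in a run one of bottle1, bottle2, bottle3, bottle4, bottle5, bottle6 may be knocked a few centimetres aside while the robot is not near it.
It also fails if it takes over 210 s, if anything falls off the work surface, if the arm or the gripper's body presses on something with over 40 N, if the wrist force passes 120 N, or if a joint passes its speed limit or range.

## Working session

There is one attempt and no reset: what is moved stays moved. The work goes in short steps, each a Python script; the robot and the scene stay as the last script left them, time stands still between calls to the robot, and variables do not carry over. Pictures are saved under pics/ and viewed, at most 14 in all, crops included, and the job is handed in when it is done.

```bash
ls; mkdir -p pics
cat > h.py <<'E'
import numpy as np, cv2
from scipy.spatial.transform import Rotation as R
from workcell import arm, set_gripper, monitor, viewer, order
def cloud(c, T=None):
    """world xyz per pixel"""
    z=c["z_map"]; v,u=np.mgrid[0:z.shape[0],0:z.shape[1]]
    P=np.stack([(u-c["cx"])/c["fx"]*z,(v-c["cy"])/c["fy"]*z,z],-1)
    if T is None:
        o=np.array(c["orientation"]); M=R.from_rotvec(o).as_matrix() if o.shape==(3,) else o
        P=P@M.T+np.array(c["origin"])
    else: P=P@T[:3,:3].T+T[:3,3]
    P[z==0]=np.nan
    return P
def wrist():
    s=monitor.read_state(); c=viewer.read_camera("wrist")
    T=np.eye(4);T[:3,:3]=R.from_rotvec(s["tcp_rot"]).as_matrix();T[:3,3]=s["tool_pos"]
    return c,cloud(c,T@np.array(c["tool_from_camera"]))
E
python3 - <<'E'
from h import *
s=monitor.read_state(); print({k:np.round(v,3) for k,v in s.items()}, arm.pinch_z)
for n in ("top","side"):
    c=viewer.read_camera(n); cv2.imwrite(f"pics/{n}0.png",c["frame"]); print(n,c["origin"],c["orientation"],c["fx"])
    np.save(f"{n}0.npy",cloud(c))
c=viewer.read_camera("wrist");print(c["tool_from_camera"])
E
```

```text
pics
{'t': np.float64(0.0), 'q': array([ 1.134,  0.384,  0.044,  1.6  , -0.018,  1.161, -0.05 ]), 'joint_velocities': array([ 0.   ,  0.002,  0.001, -0.   , -0.002,  0.   ,  0.001]), 'effort': array([-0.0000e+00, -4.3347e+01,  1.0240e+00, -2.4951e+01,  1.1000e-02,
        1.1000e-02,  0.0000e+00]), 'tool_pos': array([ 0.216, -0.612,  0.23 ]), 'tcp_rot': array([-3.094e+00, -5.290e-01,  1.000e-03]), 'contact_force': array([-0.045,  0.464, -0.655]), 'moment': array([-0.061, -0.001,  0.027]), 'finger_force': np.float64(0.0), 'opening': np.float64(0.086)} 0.0187
top [0.43599181 0.05305698 1.26253849] [-2.18621661  2.16587309 -0.12763771] 488.7823813267441
side [0.3529984  0.6481027  0.83767326] [-0.46352858  2.80601468 -1.03831724] 426.6072224757504
[[ 1.77150991e-03 -9.51437979e-01 -3.07835401e-01  7.85435429e-02]
 [ 9.99997943e-01  1.98953495e-03 -3.94408317e-04  6.01830037e-05]
 [ 9.87704339e-04 -3.07834069e-01  9.51439546e-01 -1.42191331e-01]
 [ 0.00000000e+00  0.00000000e+00  0.00000000e+00  1.00000000e+00]]
```

View pics/top0.png

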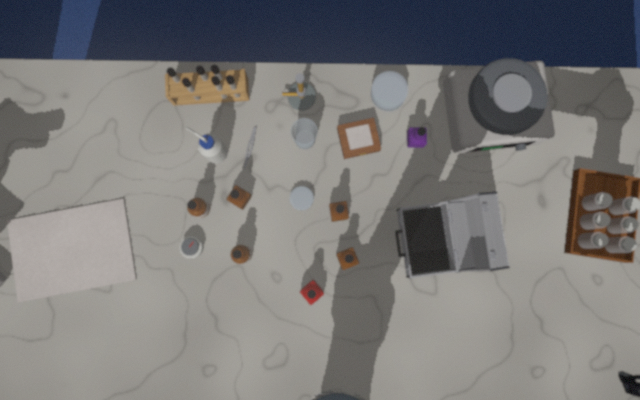

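View pics/side0.png

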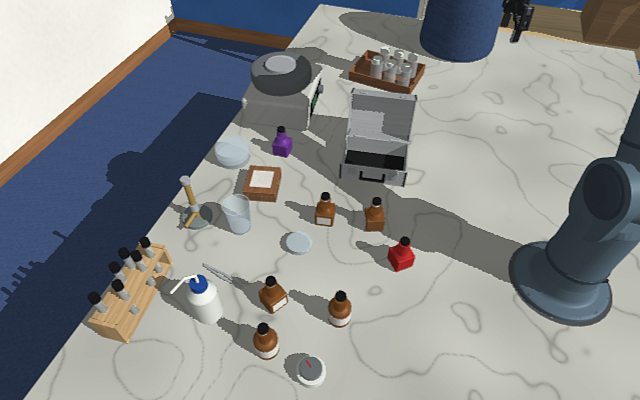

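The top view shows five amber bottles: round ones at (197,207) and (240,254), square ones at (239,197), (340,210) and (347,259). The look-alikes are red at (312,292) and purple at (417,137), both the wrong colour, so I leave them. The case is at about (427,240), with its lid open towards the right.

Run:
```python
from h import *
P=np.load("top0.npy"); im=cv2.imread("pics/top0.png")
for n,(u,v) in dict(rA=(197,207),rB=(240,254),sA=(239,197),sB=(340,210),sC=(347,259),red=(312,292),pur=(417,137),petri=(302,197),timer=(191,245)).items():
    w=P[v-14:v+15,u-14:u+15].reshape(-1,3); z=np.nanmax(w[:,2]); t=w[w[:,2]>z-0.006]
    print(n,len(t),np.round(np.nanmean(t,0),4), "zmax %.4f"%z, "body",np.round(np.nanmean(w[w[:,2]>0.02],0),3))
S=np.load("side0.npy")
for n,(u,v) in dict(rA=(264,329),rB=(341,296),sA=(271,283),sB=(326,198),sC=(377,203)).items():
    w=S[v-8:v+9,u-8:u+9].reshape(-1,3); z=np.nanpercentile(w[:,2],98); t=w[w[:,2]>z-0.006]
    print("side",n,len(t),np.round(np.nanmean(t,0),4),"z %.4f"%z)
# case
for u,v in [(402,206),(410,277),(400,240),(448,203),(456,270),(425,240),(472,236),(493,196),(506,267),(500,230),(440,207),(430,275)]: print((u,v),np.round(P[v,u],4))
c=cv2.resize(im[180:290,380:520],None,fx=5,fy=5,interpolation=cv2.INTER_CUBIC); cv2.imwrite("pics/case.png",c)
d=cv2.resize(im[180:310,180:370],None,fx=4,fy=4,interpolation=cv2.INTER_CUBIC); cv2.imwrite("pics/bot.png",d)
```

```text
rA 29 [0.5591 0.3573 0.1004] zmax 0.1046 body [0.557 0.35  0.064]
rB 37 [0.4437 0.2456 0.0981] zmax 0.1024 body [0.443 0.242 0.065]
sA 36 [0.5878 0.2567 0.0918] zmax 0.0961 body [0.585 0.252 0.056]
sB 44 [0.5544 0.0021 0.093 ] zmax 0.0972 body [0.552 0.003 0.056]
sC 50 [ 0.4354 -0.0199  0.0932] zmax 0.0968 body [ 0.436 -0.019  0.057]
red 35 [0.3506 0.0681 0.0892] zmax 0.0934 body [0.352 0.068 0.056]
pur 32 [ 0.7485 -0.1971  0.0884] zmax 0.0922 body [ 0.744 -0.194  0.054]
petri 114 [0.5887 0.0986 0.02  ] zmax 0.0245 body [0.586 0.1   0.021]
timer 97 [0.4621 0.3763 0.0348] zmax 0.0389 body [0.46  0.374 0.029]
side rA 108 [0.5575 0.3573 0.0977] z 0.1002
side rB 95 [0.4411 0.2471 0.0957] z 0.0976
side sA 88 [0.585  0.2569 0.0904] z 0.0927
side sB 59 [0.5511 0.003  0.091 ] z 0.0932
side sC 61 [ 0.433  -0.0191  0.0921] z 0.0944
(402, 206) [ 5.716e-01 -1.645e-01 -3.000e-04]
(410, 277) [ 0.3905 -0.1739  0.0522]
(400, 240) [ 0.4831 -0.1584  0.001 ]
(448, 203) [ 0.5742 -0.2697  0.0566]
(456, 270) [ 0.4085 -0.2877  0.0525]
(425, 240) [ 0.4834 -0.2215  0.0087]
(472, 236) [ 0.493  -0.3313  0.0461]
(493, 196) [ 0.5808 -0.3492  0.1499]
(506, 267) [ 0.4184 -0.3745  0.15  ]
(500, 230) [ 0.5023 -0.3625  0.1519]
(440, 207) [ 5.699e-01 -2.636e-01  5.000e-04]
(430, 275) [ 0.3957 -0.2238  0.05  ]
```

View pics/case.png

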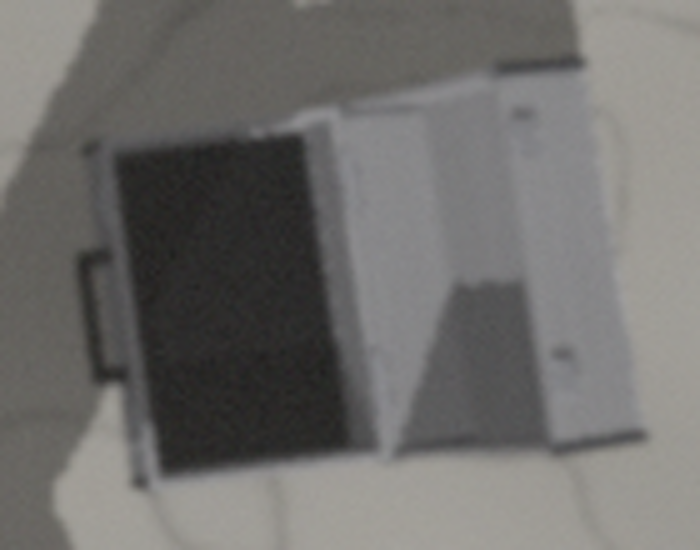

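View pics/bot.png

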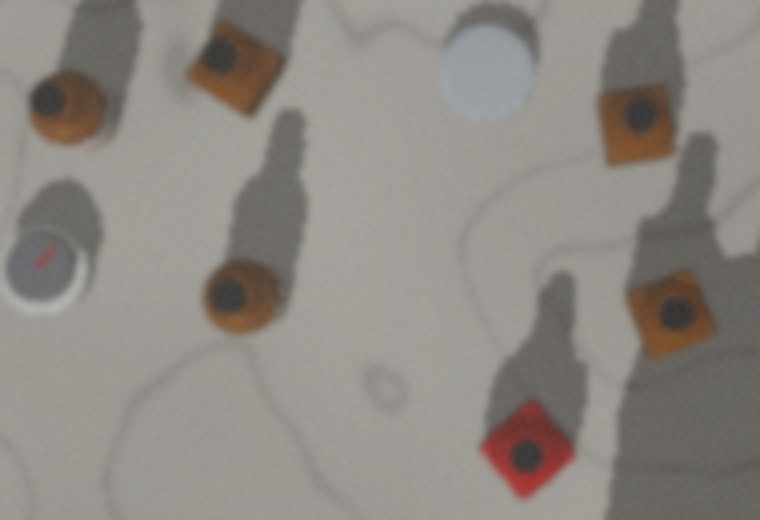

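The crops confirm it: three square and two round amber bottles, with the red one a square look-alike at (312,292). Both views agree on stopper heights (about 0.091–0.098 m). Next I measure the case with the wrist camera and start on the nearest bottle, sC.

```bash
cat >> h.py <<'E'
def down(yaw): return np.pi*np.array([np.cos(yaw/2),np.sin(yaw/2),0])
def st(): return monitor.read_state()
def line(p,vel=0.25,yaw=None): arm.movel(list(p),vel=vel,attitude=None if yaw is None else down(yaw))
def fz(): return np.array(st()["contact_force"])
def find(xy,rad=0.05,name=None):
    """stopper-top centre, top height, body yaw (mod 90) from the wrist camera"""
    c,P=wrist()
    if name: cv2.imwrite(f"pics/{name}.png",c["frame"])
    near=(np.hypot(P[...,0]-xy[0],P[...,1]-xy[1])<rad)&(P[...,2]<0.125)
    z=np.nanpercentile(P[...,2][near&(P[...,2]>0.08)],90)
    t=P[near&(P[...,2]>z-0.005)]
    (cx,cy),r=cv2.minEnclosingCircle(t[:,:2].astype(np.float32)*1000)
    b=c["frame"].astype(int); hsv=cv2.cvtColor(c["frame"],cv2.COLOR_BGR2HSV)
    m=near&(P[...,2]>0.03)&(P[...,2]<0.047)&(hsv[...,1]>90)
    m=cv2.morphologyEx(m.astype(np.uint8),cv2.MORPH_OPEN,np.ones((3,3)))>0
    q=(P[m][:,:2]*1000).astype(np.float32)
    rect=cv2.minAreaRect(q) if len(q)>20 else None
    return np.median(t[:,:2],0),np.array([cx,cy])/1000,r,np.median(t[:,2]),rect,len(t)
E
python3 - <<'E'
from h import *
set_gripper(0.0)
ya=np.radians(96); t0=st()["t"]
arm.movep([0.485,-0.24,0.33],down(ya)); print(st()["t"]-t0,np.round(st()["q"],2))
c,P=wrist(); cv2.imwrite("pics/w_case.png",c["frame"]); np.save("w_case.npy",P)
m=(P[...,2]>0.048)&(P[...,2]<0.060)&(abs(P[...,0]-.485)<.13)&(P[...,1]>-0.295)&(P[...,1]<-0.14)
m=cv2.morphologyEx(m.astype(np.uint8),cv2.MORPH_OPEN,np.ones((2,2)))>0
print(cv2.minAreaRect((P[m][:,:2]*1000).astype(np.float32)),np.median(P[m][:,2]))
v=c["frame"].copy(); v[m]=(0,0,255); cv2.imwrite("pics/w_case_m.png",np.vstack([v]))
E
```

```text
1.7166000000000001 [ 0.75  0.13 -0.4   1.72  0.05  1.3   0.44]
((nan, nan), (0.0, 0.0), 0.0) nan
```

View pics/w_case_m.png

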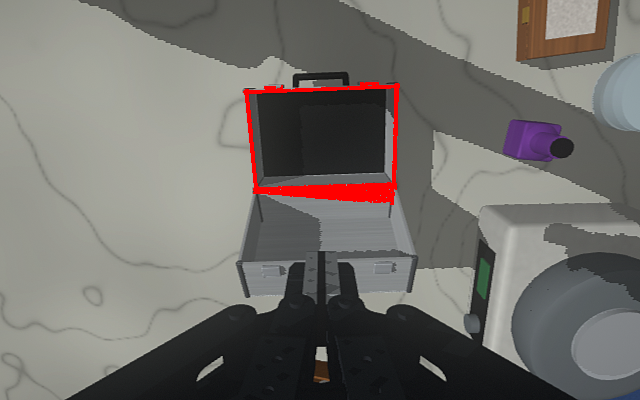

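The red mask traces the case rim cleanly: front corners about (246,90) and (399,84), hinge side at about row 190. The hinge end of the mask also picks up lid surface, so I fit only the front edge and side walls.

Run:
```python
from h import *
P=np.load("w_case.npy")
with np.errstate(invalid='ignore'):
    m=(P[...,2]>0.048)&(P[...,2]<0.060)&(abs(P[...,0]-.485)<.13)&(P[...,1]>-0.265)&(P[...,1]<-0.14)
n,l,s,_=cv2.connectedComponentsWithStats(m.astype(np.uint8)); k=1+np.argmax(s[1:,4]); m=l==k
q=P[m]; print(np.median(q[:,2]),cv2.minAreaRect((q[:,:2]*1000).astype(np.float32)))
v,u=np.where(m)
# front edge line: topmost pixel per column
cols=[(c,v[u==c].min()) for c in range(265,385) if (u==c).any()]
F=np.array([P[r+1,c] for c,r in cols]); F=F[~np.isnan(F[:,0])&(abs(F[:,2]-.054)<.006)]
f=np.polyfit(F[:,0],F[:,1],1); print("front y=",f, np.degrees(np.arctan(f[0])))
for side in (0,1):
    E=[]
    for r in range(100,165):
        uu=u[v==r]
        if len(uu):
            c=uu.min() if side==0 else uu.max(); E.append(P[r,c])
    E=np.array(E); g=np.polyfit(E[:,1],E[:,0],1); print(side,g,np.degrees(np.arctan(g[0])),np.round(E.mean(0),4),E[:,0].std())
```

```text
0.05329148525079552 ((481.18798828125, -217.5092315673828), (178.27210998535156, 119.57705688476562), 7.683021545410156)
front y= [ 0.14219008 -0.23013283] 8.092643579058485
0 [-0.1373097   0.36346659] -7.818375032276046 [ 0.3941 -0.2227  0.0535] 0.0030176733265062394
1 [-0.14528359  0.53828699] -8.266300555802863 [ 0.568  -0.2048  0.0536] 0.0031815374735477265
```

```bash
cat >> h.py <<'E'
C=np.array([0.482,-0.222]); XC=np.array([np.sin(np.radians(8)),-np.cos(np.radians(8))]); YC=np.array([-XC[1],XC[0]])
YAW=np.radians(98)
def case(x,y): return C+x*XC+y*YC
def press(xy,H,top):
    """push the stopper home with the shut fingers; returns last z and force"""
    line([*xy,top+0.012]); arm.dwell(0.15); f0=fz()[2]
    z=top+0.003
    line([*xy,z],vel=0.08)
    log=[]
    while z>H-0.004:
        z-=0.001; line([*xy,z],vel=0.05); f=fz()[2]-f0; log.append((round(st()["tool_pos"][2],4),round(f,1)))
        if f>20: break
    return log
E
python3 - <<'E'
from h import *
xy=np.array([0.434,-0.0195])
t0=st()["t"]
arm.movep([*xy,0.22],down(YAW)); a=find(xy,name="w_sC"); print(a,st()["t"]-t0)
arm.movep([*a[1],0.22],down(YAW)); b=find(a[1]); print(b)
E
```

```text
(array([ 0.43399437, -0.02082997]), array([ 0.43418033, -0.02147701]), 11.052079200744629, np.float64(0.09222690076349616), ((434.11102294921875, -21.320608139038086), (45.067440032958984, 46.096031188964844), 22.38617706298828), 550) 1.0417
(array([ 0.43394798, -0.02088735]), array([ 0.43400522, -0.02146624]), 10.863777160644531, np.float64(0.09224422510393238), ((434.0513610839844, -21.10029411315918), (44.9041633605957, 45.60787582397461), 22.19261932373047), 551)
```

View pics/w_sC.png

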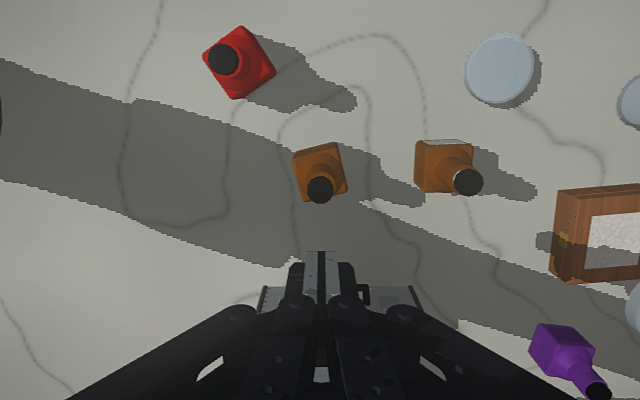

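The wrist view shows the amber square bottle centred at about (320,175), stopper at (320,190). The fit gives an 11 mm stopper radius and a 46 mm body at 22.3°, matching the description. I press this stopper, then pick and place the bottle in the hinge row.

```bash
cat >> h.py <<'E'
def pick(xy,zt,gyaw):
    line([*xy,0.15],vel=0.3); set_gripper(0.085)
    arm.movep([*xy,0.15],down(gyaw))
    line([*xy,zt],vel=0.2); set_gripper(0.0); return st()["opening"],st()["finger_force"]
def place(dst,zt,H):
    """carry over the case, lower to the floor by feel, release a little, leave"""
    p=st()["tool_pos"]; line([p[0],p[1],0.20],vel=0.3); o=st()["opening"]
    arm.movep([*dst,0.20],down(YAW)); 
    line([*dst,zt+0.004+0.012],vel=0.2); arm.dwell(0.15); f0=fz()[2]; z=zt+0.016
    while z>zt-0.004:
        z-=0.0015; line([*dst,z],vel=0.05); f=fz()[2]-f0
        if f>4: break
    fl=fz()-0; set_gripper(0.038); w=st()["opening"]; line([*dst,0.17],vel=0.2)
    return o,round(z-zt,4),round(f,1),w
def grip_yaw(deg):
    d=(deg-8+45)%90-45
    return YAW+np.radians(d)
E
python3 - <<'E'
from h import *
t0=st()["t"]
xy=np.array([0.434,-0.0213])
print(press(xy,0.087,0.0922)); print(st()["t"]-t0)
line([*xy,0.22]); a=find(xy,0.04); print(a[1],a[3])
print(pick(a[1],0.0575,grip_yaw(22.3)),st()["t"]-t0)
E
```

```text
[(np.float64(0.0943), np.float64(0.2)), (np.float64(0.0931), np.float64(0.1)), (np.float64(0.0925), np.float64(4.3)), (np.float64(0.0916), np.float64(5.6)), (np.float64(0.0907), np.float64(6.6)), (np.float64(0.0897), np.float64(6.9)), (np.float64(0.0887), np.float64(6.6)), (np.float64(0.0877), np.float64(6.5)), (np.float64(0.0871), np.float64(9.7)), (np.float64(0.0871), np.float64(17.3)), (np.float64(0.0871), np.float64(23.4))]
3.7832999999999997
[ 0.43391443 -0.02152914] 0.08636444640806812
(0.023930180432030868, 58.832940459251404) 7.2417
```

Run:
```python
from h import *
t0=st()["t"]
print(place(case(0.028,-0.056),0.0575,0.087),st()["t"]-t0)
c=case(-0.0,0.0); line([*case(-0.03,-0.03),0.30],vel=0.3)
c,P=wrist(); cv2.imwrite("pics/w_p1.png",c["frame"]); np.save("w_p1.npy",P)
print(find(case(0.028,-0.056),0.04)[1:4], case(0.028,-0.056),st()["t"])
```

```text
(0.023946561166296145, 0.004, np.float64(7.5), 0.03808588169203713) 5.475000000000001
(array([ 0.43065204, -0.25711105]), 11.21312141418457, np.float64(0.09025216990674884)) [ 0.43044183 -0.2575212 ] 17.475
```

View pics/w_p1.png

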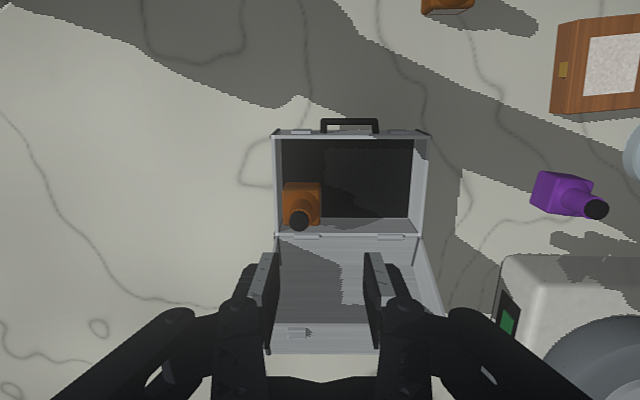

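The bottle stands square in the hinge-side corner, stopper at about (300,220), top at 0.0902 m, which is home and on the floor. Next are the two remaining square bottles.

```bash
cat >> h.py <<'E'
def bottle(xy,H,zt,slot,square,vyaw=YAW):
    t0=st()["t"]; set_gripper(0.0)
    arm.movep([*xy,0.22],down(vyaw)); a=find(xy,0.07); print("seen",a[1:5])
    assert 9.5<a[2]<13 and H-.003<a[3]<H+.01, "look again"
    if np.hypot(*(a[1]-xy))>0.012: line([*a[1],0.22]); a=find(a[1],0.05); print("again",a[1:5])
    lg=press(a[1],H,a[3]); print("press",lg[-3:])
    xy=a[1]; line([*xy,0.20]); b=find(xy,0.04); print("home",b[1],b[3])
    ang=b[4][2] if square else 8
    if square: print("rect",b[4]); 
    print(pick(b[1],zt,grip_yaw(ang) if square else vyaw))
    r=place(case(*slot),zt,H); print("place",r,st()["t"]-t0,"t",st()["t"])
E
python3 - <<'E'
from h import *
bottle(np.array([0.552,0.0025]),0.087,0.0575,(0.028,0.0),True)
line([*case(-0.03,0.0),0.28],vel=0.3); print("in case",find(case(0.028,0.0),0.025)[1:4],case(0.028,0))
E
```

```text
seen (array([0.55304163, 0.00098406]), 10.968364715576172, np.float64(0.0913240554184212), ((553.3369750976562, 1.6404438018798828), (44.60481262207031, 45.025630950927734), 9.641023635864258))
press [(np.float64(0.0873), np.float64(14.8)), (np.float64(0.0873), np.float64(19.9)), (np.float64(0.0874), np.float64(24.7))]
home [0.55301361 0.00096818] 0.08637754651174517
rect ((552.5885009765625, 1.4256916046142578), (44.18243408203125, 45.01224136352539), 9.363701820373535)
(0.02406828990244926, 58.88160467147827)
place (0.023848355615804374, 0.004, np.float64(8.7), 0.038195661546231725) 14.25 t 31.725
in case (array([ 0.48590146, -0.24952495]), 10.825257301330566, np.float64(0.09030923104535094)) [ 0.48589685 -0.24972751]
```

Run:
```python
from h import *
bottle(np.array([0.586,0.2565]),0.087,0.0575,(0.028,0.056),True)
line([*case(-0.03,0.02),0.28],vel=0.3); print("in case",find(case(0.028,0.056),0.025)[1:4],case(0.028,0.056))
```

```text
seen (array([0.58627637, 0.2552509 ]), 10.932372093200684, np.float64(0.09028037234481823), ((586.3314208984375, 255.59490966796875), (45.369258880615234, 45.62289047241211), 59.41630172729492))
press [(np.float64(0.0873), np.float64(11.5)), (np.float64(0.0874), np.float64(15.0)), (np.float64(0.0874), np.float64(18.2))]
home [0.58606244 0.25533992] 0.08634779803286133
rect ((586.5161743164062, 255.6640625), (45.19618606567383, 45.94768142700195), 59.42092514038086)
(0.024072468837962192, 58.748268485069275)
place (0.02389829002550357, 0.004, np.float64(6.7), 0.03815402815098992) 15.941599999999994 t 48.2833
in case (array([ 0.54148822, -0.2416689 ]), 10.929309844970703, np.float64(0.09030350418549893)) [ 0.54135186 -0.24193381]
```

Run:
```python
from h import *
bottle(np.array([0.442,0.246]),0.093,0.0635,(-0.029,-0.036),False)
line([*case(-0.07,-0.036),0.28],vel=0.3); print("in case",find(case(-0.029,-0.036),0.025)[1:4],case(-0.029,-0.036))
bottle(np.array([0.558,0.357]),0.093,0.0635,(-0.029,0.036),False)
line([*case(-0.05,0.0),0.30],vel=0.3); 
c,P=wrist(); cv2.imwrite("pics/w_all.png",c["frame"]); c=viewer.read_camera("top"); cv2.imwrite("pics/top1.png",c["frame"]); np.save("top1.npy",cloud(c))
for s in [(-.029,-.036),(-.029,.036),(.028,-.056),(.028,0),(.028,.056)]: print(find(case(*s),0.025)[1:4],case(*s))
```

```text
seen (array([0.44199615, 0.24513783]), 10.92423152923584, np.float64(0.0955717201553492), None)
press [(np.float64(0.0932), np.float64(11.2)), (np.float64(0.0932), np.float64(16.0)), (np.float64(0.0933), np.float64(22.5))]
home [0.44207156 0.24522116] 0.09236883930431583
(0.024191368919949593, 58.91690790653229)
place (0.023846280009539818, 0.004, np.float64(7.3), 0.03783537921784604) 14.633299999999998 t 63.55
in case (array([ 0.44223627, -0.19839351]), 10.975252151489258, np.float64(0.09636013684408135)) [ 0.44231433 -0.19829246]
seen (array([0.5584469 , 0.35609732]), 11.018315315246582, np.float64(0.09738985660273569), None)
press [(np.float64(0.0934), np.float64(11.1)), (np.float64(0.0934), np.float64(14.5)), (np.float64(0.0934), np.float64(17.3))]
home [0.55843243 0.3561441 ] 0.09233269192620522
(0.023939200644789663, 59.01710093021393)
place (0.023876186198014075, 0.004, np.float64(6.7), 0.03807078965115774) 16.033299999999997 t 80.175
(array([ 0.44228409, -0.19828317]), 10.953463554382324, np.float64(0.09635541326663055)) [ 0.44231433 -0.19829246]
(array([ 0.5134389 , -0.18837346]), 10.7968168258667, np.float64(0.09634060216928925)) [ 0.51361363 -0.18827199]
(array([ 0.43010779, -0.25718494]), 11.098508834838867, np.float64(0.09024847253826335)) [ 0.43044183 -0.2575212 ]
(array([ 0.48580386, -0.24948495]), 10.92870807647705, np.float64(0.09019808952099201)) [ 0.48589685 -0.24972751]
(array([ 0.5414682 , -0.24162532]), 10.965693473815918, np.float64(0.09023995535948265)) [ 0.54135186 -0.24193381]
```

View pics/w_all.png

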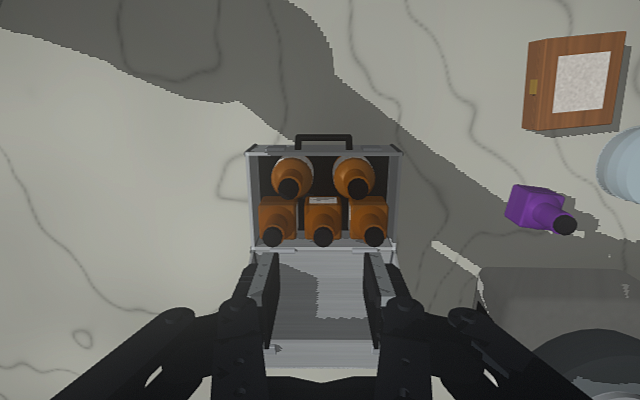

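View pics/top1.png

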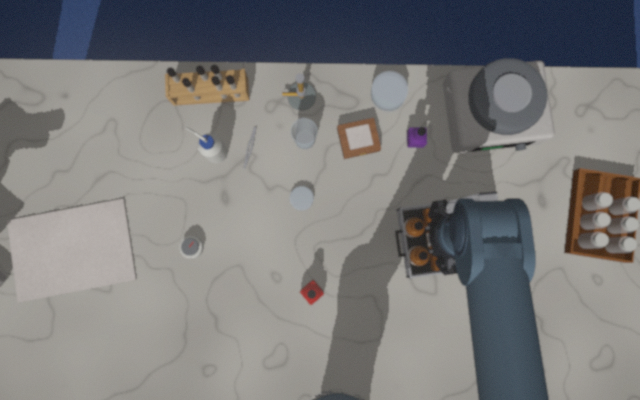

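All five amber bottles stand in the case: round ones at (290,180) and (355,180), square ones at (272,235), (323,235) and (374,235). The bench is clear of amber bottles, and red and purple are untouched. Next I check the lid angle and swing it over from behind with shut fingers.

Run:
```python
from h import *
P=np.load("top0.npy"); q=P.reshape(-1,3)-np.array([*C,0]); q=q[~np.isnan(q[:,0])]
x=q[:,:2]@XC; y=q[:,:2]@YC; m=(abs(y)<.08)&(x>.062)&(x<.22)&(q[:,2]>.02)
x,z=x[m],q[m,2]; print("lid x range",x.min(),np.percentile(x,99),"zmax",np.percentile(z,99))
i=z>np.percentile(z,97); print("top edge x",np.median(x[i]))
t0=st()["t"]; set_gripper(0.0)
line([*case(-0.03,0),0.33],vel=0.25); f0=fz()
arm.movep([*case(0.225,0),0.30],down(YAW)); line([*case(0.225,0),0.105],vel=0.2); arm.dwell(.1)
f0=fz(); log=[]
def go(cx,cz,vel=0.08):
    line([*case(cx,0),cz],vel=vel); f=fz()-f0; f=np.array([f[:2]@XC,f[:2]@YC,f[2]]); log.append((round(cx,3),round(cz,3),*np.round(f,1)))
    return np.linalg.norm(f)<30
ok=True
for a in np.linspace(0,1,13)[1:]:
    ok=go(0.225+(0.123-0.225)*a, 0.105 if a<.4 else 0.105+0.049*(a-.4)/.6)
    if not ok: break
print(*log,sep="\n"); print(st()["t"])
c=viewer.read_camera("side"); cv2.imwrite("pics/side1.png",c["frame"][60:260,260:560].repeat(2,0).repeat(2,1))
```

```text
lid x range 0.06208659857522714 0.1484963204813155 zmax 0.16855970249548707
top edge x 0.1046622938151528
(np.float64(0.216), 0.105, np.float64(1.4), np.float64(-0.1), np.float64(0.6))
(np.float64(0.208), 0.105, np.float64(0.3), np.float64(1.0), np.float64(0.6))
(np.float64(0.2), 0.105, np.float64(0.1), np.float64(0.3), np.float64(0.2))
(np.float64(0.191), 0.105, np.float64(0.1), np.float64(-0.2), np.float64(0.5))
(np.float64(0.182), np.float64(0.106), np.float64(0.2), np.float64(0.2), np.float64(0.3))
(np.float64(0.174), np.float64(0.113), np.float64(1.6), np.float64(1.1), np.float64(0.2))
(np.float64(0.166), np.float64(0.12), np.float64(-0.3), np.float64(0.3), np.float64(-0.7))
(np.float64(0.157), np.float64(0.127), np.float64(1.7), np.float64(-0.8), np.float64(1.4))
(np.float64(0.148), np.float64(0.134), np.float64(2.1), np.float64(-0.8), np.float64(1.3))
(np.float64(0.14), np.float64(0.14), np.float64(2.4), np.float64(0.0), np.float64(1.2))
(np.float64(0.132), np.float64(0.147), np.float64(1.3), np.float64(0.2), np.float64(2.0))
(np.float64(0.123), np.float64(0.154), np.float64(0.4), np.float64(0.2), np.float64(1.4))
87.3833
```

View pics/side1.png

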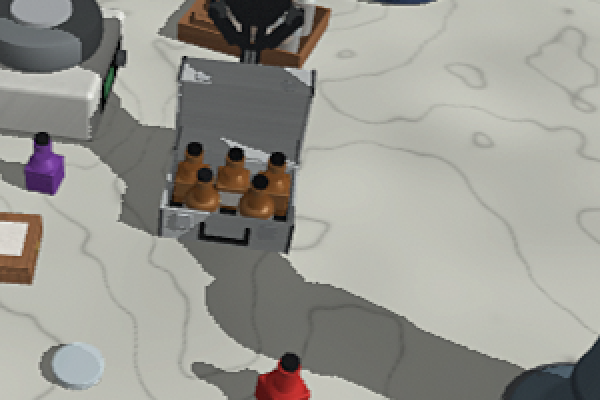

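The fingers are behind the lid at crop (250,55), with the lid standing roughly upright and being pushed gently. I continue along the arc and press it shut.

Run:
```python
from h import *
log=[]; f0=fz()
def go(cx,cz,vel=0.08):
    line([*case(cx,0),cz],vel=vel); f=fz()-f0; f=np.array([f[:2]@XC,f[:2]@YC,f[2]]); log.append((round(cx,3),round(cz,3),*np.round(f,1)))
    return np.linalg.norm(f)
s=0.100
for th in np.linspace(np.pi/2,0.05,17)[1:]:
    if go(0.06-s*np.cos(th)+0.052*np.sin(th)+0.011*np.sin(th)-0.002, 0.053+s*np.sin(th)+0.052*np.cos(th))>30: break
else:
    z=0.110; x=-0.042
    while z>0.100:
        z-=0.001
        if go(x,z,0.04)>22: break
print(*log,sep="\n"); print(st()["tool_pos"],st()["t"])
```

```text
(np.float64(0.111), np.float64(0.157), np.float64(2.1), np.float64(-0.0), np.float64(1.9))
(np.float64(0.101), np.float64(0.161), np.float64(1.8), np.float64(0.4), np.float64(2.8))
(np.float64(0.09), np.float64(0.164), np.float64(1.6), np.float64(0.2), np.float64(1.6))
(np.float64(0.079), np.float64(0.165), np.float64(0.4), np.float64(0.4), np.float64(0.3))
(np.float64(0.068), np.float64(0.166), np.float64(1.0), np.float64(1.4), np.float64(0.0))
(np.float64(0.057), np.float64(0.165), np.float64(0.5), np.float64(0.9), np.float64(-0.1))
(np.float64(0.046), np.float64(0.164), np.float64(-0.5), np.float64(0.8), np.float64(0.5))
(np.float64(0.035), np.float64(0.161), np.float64(-0.5), np.float64(0.9), np.float64(-0.3))
(np.float64(0.024), np.float64(0.158), np.float64(-0.6), np.float64(-0.1), np.float64(-0.3))
(np.float64(0.013), np.float64(0.153), np.float64(-0.4), np.float64(0.6), np.float64(-0.7))
(np.float64(0.003), np.float64(0.148), np.float64(-0.9), np.float64(1.0), np.float64(0.7))
(np.float64(-0.007), np.float64(0.142), np.float64(-0.6), np.float64(0.0), np.float64(-0.5))
(np.flo
[... 188 characters left out ...]
(-0.032), np.float64(0.119), np.float64(1.2), np.float64(1.2), np.float64(-0.4))
(np.float64(-0.039), np.float64(0.11), np.float64(-0.9), np.float64(0.0), np.float64(-1.2))
(-0.042, 0.109, np.float64(-0.3), np.float64(0.8), np.float64(-0.2))
(-0.042, 0.108, np.float64(-1.0), np.float64(0.5), np.float64(1.2))
(-0.042, 0.107, np.float64(-0.8), np.float64(0.6), np.float64(2.1))
(-0.042, 0.106, np.float64(-2.7), np.float64(1.8), np.float64(2.9))
(-0.042, 0.105, np.float64(-3.6), np.float64(-1.2), np.float64(9.0))
(-0.042, 0.104, np.float64(-3.6), np.float64(-4.5), np.float64(16.8))
(-0.042, 0.103, np.float64(-4.9), np.float64(-6.1), np.float64(21.6))
[ 0.47653407 -0.17998658  0.10595558] 93.8417
```

Run:
```python
from h import *
p=st()["tool_pos"]; line([p[0],p[1],0.25]); line([*case(0.0,0.0),0.33]); 
c,P=wrist(); q=P.reshape(-1,3)-np.array([*C,0]); q=q[~np.isnan(q[:,0])]; x=q[:,:2]@XC;y=q[:,:2]@YC
m=(abs(y)<.07)&(abs(x)<.05)&(q[:,2]<.15); print("lid top z, slope",np.median(q[m,2]),np.polyfit(x[m],q[m,2],1))
arm.movep([0.35,-0.5,0.35],down(YAW)); c=viewer.read_camera("side"); cv2.imwrite("pics/side2.png",c["frame"]); print(st()["t"])
```

```text
lid top z, slope 0.10602497342770431 [-0.00148425  0.10601575]
96.3667
```

View pics/side2.png

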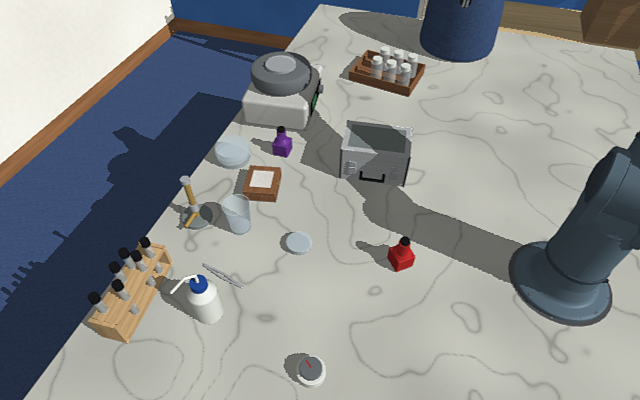

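The lid is shut at (376,150), with its top flat at 106.0 mm and a slope of about −0.0015 rad. All the other things are where they were, and the arm is clear of everything.

```bash
python3 -c "
from h import *
print(order.sign_off())"
```

```text
the job is handed in; nothing more can be done
None
```

Job handed in at about 96 s: all five amber bottles that were there stand in the case with their stoppers pressed home, the lid is shut flat at 106 mm, and nothing else on the bench was moved; the sign-off gave no verdict.

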